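# Load an angle bracket into the drilling jig and lock it down

### The arm

A 6-joint arm with a two-finger parallel gripper is mounted at the origin on the work surface. World frame = base frame: x ahead of the robot, y to its left, z up, the work surface at z = 0. Lengths are in m, angles in rad, forces in N, time in s.
With the tool pointing down it reaches from about 0.425 to 1.125 m from the base axis. Payload 14.9 kg.
Tool frame: the origin (TCP) lies at the very end of the fingers, on their centre line; the grasp point (between the pads) lies 19 mm behind it; z points along the fingers, y is the line along which they close (so a half turn about z gives the same grasp; the last joint's range is limited). The gripper opens to 91 mm and grips with 3 to 60 N. Pads are 32 mm wide; open, the fingers measure 118 mm over their backs; the gripper's body (76 mm by 178 mm) begins 60 mm behind the grasp point.
Start: joints at [-1.271, 0.379, 1.734, -0, 1.028, -0.033], TCP at [0.229, -0.662, 0.214] pointing down, gripper open.
Joint ranges: [-2.77, 2.77], [-0.74, 2.19], [0, 2.66], [-1.06, 4.2], [0.31, 2.87], [-3.08, 3.08]. Speed limits (rad/s): [1.89, 1.89, 2.39, 3.14, 3.14, 3.14].

### API

Orientations are given as a rotation vector (axis times angle).
In Python, from workcell import status, cams, job_done gives the robot as it stands. The module is installed in compiled form; this text tells all that it offers.
- The arm moves only by the shell command python3 -m jog 'ROWS' [FORCE]. ROWS is JSON, a list of rows, each a list of 3 entries, a list of its own where there are three numbers: the closure, from 0 (fully open) to 1 (shut), then the shift along the tool's x, y, z in units of 50 mm (1.0 is 50 mm), then the turn, a rotation vector about the tool's x, y, z in units of 5 degrees (1.0 is 5 degrees). In form: [[jaw, [x, y, z], [rx, ry, rz]], ...]. A call has 1 to 8 rows; each row shifts and turns the commanded pose from where the row before left it, along the tool's axes as they then stand; what a row does not reach is not made up. A row lasts 1/10 s, in which the tool goes at most 50 mm and 8.59 degrees, less where a joint would pass 70% of its speed; a pose out of reach is approached as far as the arm can. A call is refused whole if a number of a shift passes 1 or a number of a turn 1, either way. A call with a gripper value outside its range is refused whole. The fingers move at their own pace and stop on an object; FORCE is the grip in N (left out, the last holds). Time passes only in rows, so rows that do not move let the fingers close. It gives the time, the measured TCP pose, the force, the opening and the grip force at its end, in the units of the state.
- status.read_state(): the state, without advancing time (a new reading comes with each control period).
- cams.grab_frame(name): name is "scene" or "top" or "wrist"; returns the picture (420x560x3 uint8, red, green, blue); there is no depth.
- cams.camera_model(name): a dict with "fx", "fy", "cx", "cy" (pixels), "rvec" (rotation vector, rad) and "tvec" (3), from world to camera coordinates, as OpenCV has them; the wrist camera has in their place "mount" (4x4, takes a point from camera to tool coordinates, whose origin is the TCP and whose axes are the flange's). Camera axes: x right, y down, z forward; pixel columns grow to the right and rows downward; lengths in m; the calibration is good to about 2 mm. A picture is of the moment at which its call begins: read the wrist's pose just before it. camera_model takes no time and is no camera call.
- job_done(): hands the job in; it is judged then, once.
The state is a dict: "clock": time; "joint_positions": joint angles; "qd": joint speeds; "joint_torque": joint torques, N m; "eef_pos": TCP position; "tool_rot": TCP orientation; "wrist_force": force on the tool from outside, world axes, zero at the start; "moment": the same for the moment, N m; "width": finger opening in m; "grasp_force": force on a finger pad.
Only numpy, scipy, OpenCV 4.12 (cv2) and the standard library are available. Lean on these libraries where they do the work, as an engineer would, in place of code of your own. Each camera call takes 0.05 s, during which the arm holds its last target. There are 200 camera calls.

### The job

Load the steel angle bracket into the drilling jig: lay it flat on the bed along the blue fence with its hole fully down over the little brass locating pin, nudging it along the fence by feel until it drops, because the pin may be set anywhere in its slot. Then swing the red hold-down bar over it and all the way down into its yellow catch, and let go. Leave the jar, the spray can and the screwdriver where they are.

Things in the scene. Friction and masses are not known exactly. Their poses are not given: they have to be found in the camera images.
- jig: Drilling jig, fixed to the bench left or right of the middle. Origin: centre of its underside, z up. Plywood base 200 (x) by 180 (y) by 16 mm; on it an aluminium bed, x -45 to 31, y -85 to 85 mm, top 24 mm above the bench. Two dark hinge cheeks at x 57 to 83, y -16 to 16 mm, top 62 mm. Symmetrical about its xz plane.
- jig_bed (a point): Middle of the pin's slot, on the bed's top (jig x 0, y 0, z 24 mm; axes as the jig's). The brass locating pin, 10 mm diameter, bevelled, stands 8 mm above the bed at x = 0, but anywhere from y -12 to +12 mm: its place is not measured; find it by touch or sight.
- fence (a point): Middle of the blue fence's straight face, at its top: jig x 31, y 0, z 44 mm; axes as the jig's. The face looks to -x and runs from y -75 to 75 mm; fence 11 mm thick. With the bracket's hole centred on the pin, its long edge is 1 mm off the fence.
- catch (a point): Middle of the yellow catch (a fork, 16 (x) by 31 (y) mm) where the bar comes to lie: jig x -66, y 0, z 46 mm; axes as the jig's. Fork cheeks reach 60 mm above the bench.
- bracket_hole (a point): Centre of the bracket's hole, at the plate's underside; z up, y along the long edges, away from the flange. Loose grey steel angle, 0.27 to 0.53 kg, flat on the bench at the start: plate 60 (x) by 100 (y) by 6 mm, 13 mm hole at its centre. Centre of mass about 18 mm from the hole towards the flange. Off the hole, the plate rides on the pin's top. May go in either way round.
- bracket_flange (a point): Centre of the bracket's upright flange, 46 mm from the hole along the bracket's -y, 26 mm above the underside: the place to grasp from above. Flange 8 mm thick along y (y -50 to -42 mm), 60 mm long along x, top 46 mm above the underside. Axes as bracket_hole.
- bar (a joint): Angle of the red hold-down bar: 0 = level, down in its catch (end stop); pi/2 = upright; 2.1 = open end stop, leaning out beyond the fence. Starts open. Stiff hinge (0.18 N m): the bar stays where it is left. Bar 14 mm wide, 10 mm thick. A rubber foot 70 mm from the hinge ends 3.5 mm above a seated plate; a bracket riding on the pin blocks it.
- bar_hinge (a point): Centre of the bar's hinge: jig x 70, y 0, z 51 mm; the axis runs along the jig's y. The bar's centre line lies in the jig's xz plane, pointing along the jig's -x when closed and +z when upright. Fixed.
- bar_grip (a point): Middle of the bar's black round handle (18 mm diameter, 136 to 189 mm from the hinge), on the bar's centre line 162 mm from the hinge; its x axis points along the bar towards the hinge.
- jar_mid (a point): Bystander: glass jar with yellow lid, 68 mm diameter, 85 mm high; point at its centre. Leave alone.
- can_mid (a point): Bystander: blue spray can, 62 mm diameter, 150 mm high; point at its centre. Leave alone.
- driver_mid (a point): Bystander: orange-handled screwdriver lying on the bench on the far side; point at its middle. Leave alone.
Not all that is in view belongs to the job. Leave any green or pink look-alike of the part that bears bracket_hole alone.

How it is judged:
By the outcome, as a careful person would: the job done as asked, in the order asked, and still so for the second after the job is handed in, with the robot touching nothing.
It also fails if it takes over 72 s, if anything falls off the work surface, if the arm or the gripper's body presses on something with over 40 N, if the wrist force passes 120 N, or if a joint passes its speed limit or range.

## Working session

There is one attempt and no reset: what is moved stays moved. The work goes in short steps, Python scripts to look and compute and a shell command to move; the robot and the scene stay as the last step left them, time stands still between calls to the robot, and variables do not carry over. Pictures are saved under pics/ and viewed, at most 10 in all, crops included, and the job is handed in when it is done.

```bash
mkdir -p pics; cat > h.py <<'E'
import numpy as np,cv2
from scipy.spatial.transform import Rotation as R
from workcell import status,cams,job_done
def cam(name,s=None):
    m=cams.camera_model(name);K=np.array([[m['fx'],0,m['cx']],[0,m['fy'],m['cy']],[0,0,1]])
    if 'mount' in m:
        T=np.eye(4);T[:3,:3]=R.from_rotvec(s['tool_rot']).as_matrix();T[:3,3]=s['eef_pos']
        T=np.linalg.inv(T@np.array(m['mount']))
    else:
        T=np.eye(4);T[:3,:3]=R.from_rotvec(np.ravel(m['rvec'])).as_matrix();T[:3,3]=np.ravel(m['tvec'])
    return K,T
def px2w(KT,px,z):
    K,T=KT;Ti=np.linalg.inv(T);d=Ti[:3,:3]@np.linalg.solve(K,[px[0],px[1],1]);o=Ti[:3,3]
    return o+d*(z-o[2])/d[2]
def w2px(KT,p):
    K,T=KT;q=K@(T[:3,:3]@np.array(p)+T[:3,3]);return q[:2]/q[2]
def save(im,fn,crop=None,k=1):
    if crop: im=im[crop[1]:crop[3],crop[0]:crop[2]]
    cv2.imwrite(fn,cv2.resize(im,None,fx=k,fy=k,interpolation=cv2.INTER_CUBIC)[:,:,::-1])
E
python3 - <<'E'
from h import *
a=cams.grab_frame('scene');b=cams.grab_frame('top')
np.save('scene.npy',a);np.save('top.npy',b)
save(b,'pics/top.png',k=1.42);save(a,'pics/scene.png',k=1.42)
print(status.read_state())
E
```

```text
{'clock': 0.1, 'joint_positions': array([-1.27129769e+00,  3.79381033e-01,  1.73472434e+00,  2.93922098e-05,
        1.02851982e+00, -3.32727527e-02]), 'qd': array([ 3.52509856e-04, -8.87413421e-04,  9.24339847e-06,  1.03222615e-03,
       -1.26811641e-03,  1.20672170e-04]), 'joint_torque': array([ 1.13188675e-03, -7.65038681e+01, -4.35298240e+01,  6.52786880e-02,
        3.98260751e-02, -6.32967854e-06]), 'eef_pos': array([ 0.2285757 , -0.66124252,  0.21333546]), 'tool_rot': array([-3.09719802e+00, -5.20114017e-01,  1.76018911e-04]), 'wrist_force': array([-0.58867828, -0.19237669,  0.11030048]), 'moment': array([ 0.02345417, -0.00898719,  0.02056469]), 'grasp_force': 0.0, 'width': 0.09117787004394472}
```

View pics/top.png

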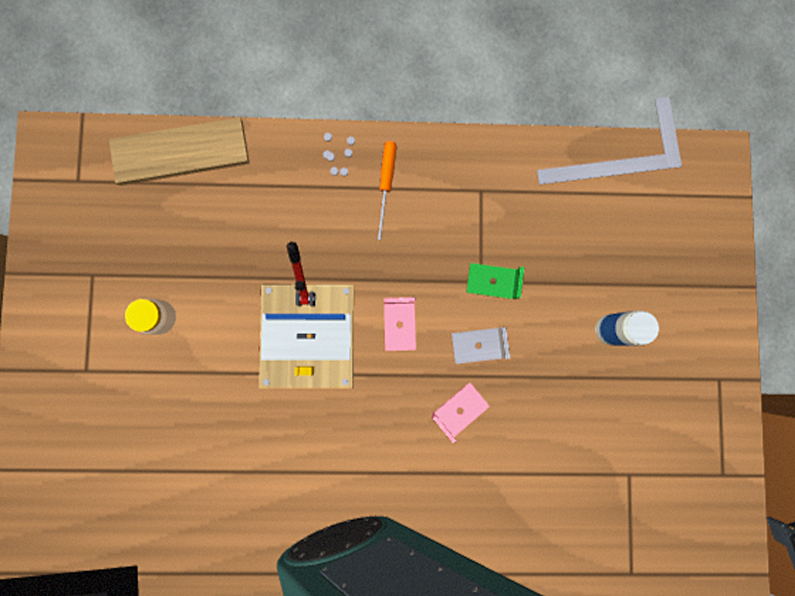

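View pics/scene.png

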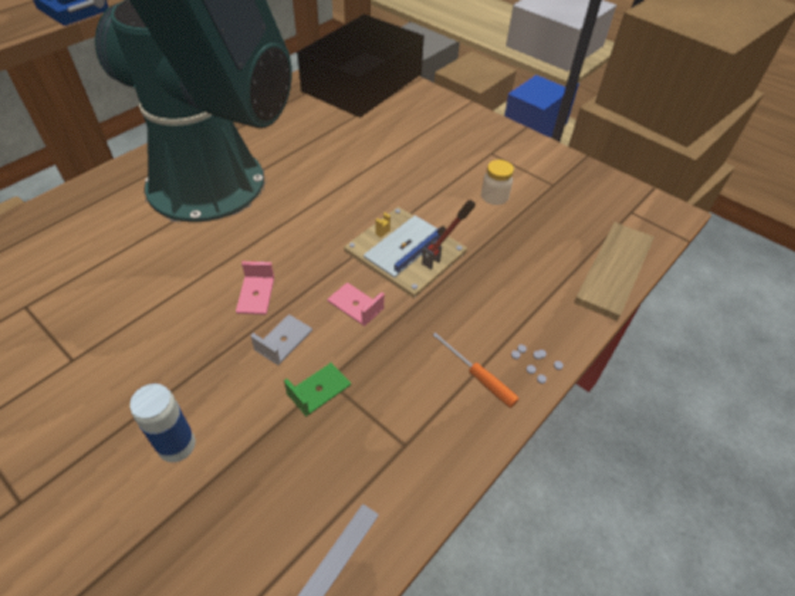

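The candidates in the top picture (view pixels) are pink (400,324), pink (460,411), green (494,281) and grey (480,346). Only the grey one fits "grey steel", with its flange on the right at x≈506. The jig is at about (306,336). I'll confirm this in a crop.

```bash
python3 - <<'E'
from h import *
b=np.load('top.npy');save(b,'pics/topc.png',(170,165,370,305),4)
E
```

```text
(no output)
```

View pics/topc.png

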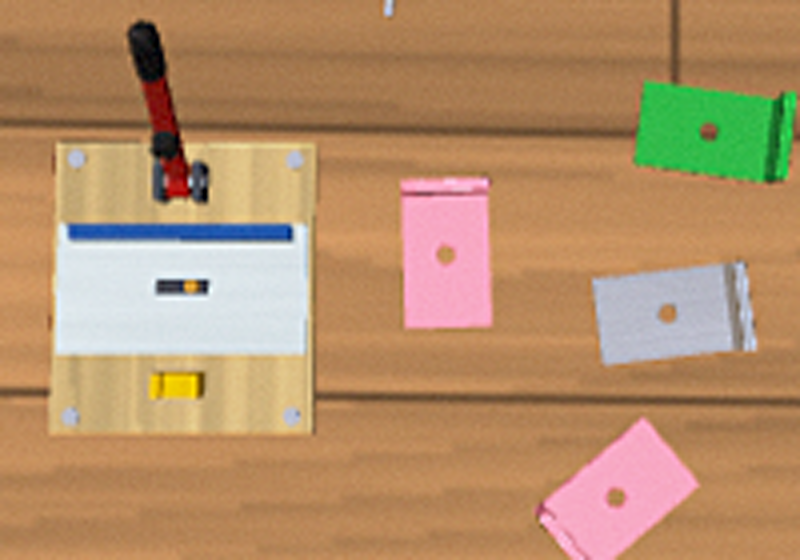

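Confirmed: the grey bracket has its hole at (668,313), its left end centred at (598,322) and its flange at the right. The slot runs x 156–209 at y 287, and the pin is at (191,286), right of the slot's middle.

```bash
python3 - <<'E'
from h import *
KT=cam('top')
def w(x,y,z): return px2w(KT,((x+.5)/4-.5+170,(y+.5)/4-.5+165),z)
print('cam',-KT[1][:3,:3].T@KT[1][:3,3])
for n,p in dict(hole=(668,313,.006),end1=(593,279,.006),end2=(603,365,.006),fl1=(740,262,.046),fl2=(757,350,.046),pin=(191,286,.032),s1=(156,287,.024),s2=(209,287,.024),fl=(68,233,.044),fr=(292,233,.044),c1=(55,143,.016),c2=(316,143,.016),c3=(313,433,.016),c4=(49,433,.016),catch=(178,384,.06),grip=(148,52,.19),bed1=(57,353,.024),bed2=(305,353,.024)).items(): print(n,w(*p).round(4))
E
```

```text
cam [0.49275185 0.01186495 1.15339187]
hole [ 0.4921 -0.1797  0.006 ]
end1 [ 0.515  -0.1269  0.006 ]
end2 [ 0.4554 -0.1343  0.006 ]
fl1 [ 0.5273 -0.2221  0.046 ]
fl2 [ 0.4682 -0.2335  0.046 ]
pin [0.5055 0.1498 0.032 ]
s1 [0.5046 0.1746 0.024 ]
s2 [0.5051 0.1386 0.024 ]
fl [0.5396 0.2316 0.044 ]
fr [0.5421 0.0817 0.044 ]
c1 [0.6028 0.2484 0.016 ]
c2 [0.6062 0.0683 0.016 ]
c3 [0.4068 0.0658 0.016 ]
c4 [0.4046 0.2449 0.016 ]
catch [0.4409 0.153  0.06  ]
grip [0.6409 0.1598 0.19  ]
bed1 [0.4589 0.2399 0.024 ]
bed2 [0.4613 0.0721 0.024 ]
```

```bash
cat >> h.py <<'E'
def to(x,y,z,hd=None):
    "print remaining move in tool axes/units from the measured pose"
    s=status.read_state();M=R.from_rotvec(s['tool_rot']).as_matrix();th=np.arctan2(M[1,0],M[0,0])
    print('pos',s['eef_pos'].round(4),'hd',round(th,4),'clk',round(s['clock'],2),'F',s['wrist_force'].round(1),'w',round(s['width'],4),'tilt',M[:2,2].round(3))
    print('shift',(M.T@(np.array([x,y,z])-s['eef_pos'])/.05).round(3), 'turn_z',None if hd is None else round(np.degrees(th-hd)/5,3))
E
python3 -m jog '[[0.2,[0,0,0],[0,0,1]],[0.2,[0,0,0],[0,0,1]],[0.2,[0,0,0],[0,0,0.3]],[0.2,[0.54,-0.66,0],[0,0,0]],[0.2,[0.54,-0.66,0],[0,0,0]],[0.2,[0.54,-0.66,0],[0,0,0]],[0.2,[0.54,-0.66,0],[0,0,0]],[0.2,[0.54,-0.66,0],[0,0,0]]]'
python3 -m jog '[[0.2,[0.54,-0.66,0],[0,0,0]],[0.2,[0.54,-0.66,0],[0,0,0]],[0.2,[0.54,-0.66,0],[0,0,0]],[0.2,[0.54,-0.66,0],[0,0,0]],[0.2,[0.54,-0.66,0],[0,0,0]],[0.2,[0.2,-0.3,0],[0,0,0]],[0.2,[0,0,0],[0,0,0]],[0.2,[0,0,0],[0,0,0]]]'
python3 - <<'E'
from h import *
to(.498,-.2256,.2,.13)
s=status.read_state();im=cams.grab_frame('wrist');save(im,'pics/w1.png',k=1.42)
import pickle;pickle.dump((s,im),open('w1.pkl','wb'))
E
```

```text
clock: 0.9
eef_pos: [0.3413, -0.4787, 0.2138]
tool_rot: [-3.134, -0.209, 0.0]
wrist_force: [-0.5, -0.4, 0.6]
width: 0.0728
grasp_force: 0.0
clock: 1.7
eef_pos: [0.4607, -0.2828, 0.2139]
tool_rot: [3.134, 0.21, -0.0]
wrist_force: [-0.5, -0.9, -0.5]
width: 0.0728
grasp_force: 0.0
pos [ 0.4607 -0.2828  0.2139] hd 0.1339 clk 1.7 F [-0.5 -0.9 -0.5] w 0.0728 tilt [-0. -0.]
shift [ 0.891 -1.035  0.278] turn_z 0.044
```

View pics/w1.png

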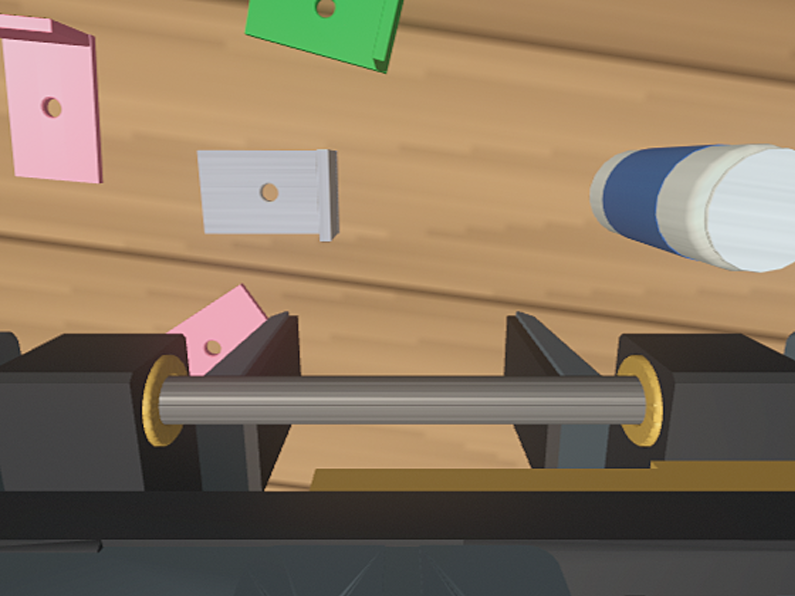

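The wrist picture shows the grey bracket with its hole at (269,192), left corners at (197,150) and (205,234), and flange top corners at (317,149), (330,149), (320,241) and (331,241).

```bash
python3 - <<'E'
from h import *
import pickle
s,im=pickle.load(open('w1.pkl','rb'));KT=cam('wrist',s)
def w(x,y,z): return px2w(KT,(x/1.42,y/1.42),z).round(4)
for n,p in dict(hole=(269,192,.006),c1=(197,150,.006),c2=(205,234,.006),f1=(317,149,.046),f2=(330,149,.046),f3=(320,241,.046),f4=(331,241,.046)).items(): print(n,w(*p))
to(.498,-.2256,.045,.13)
E
```

```text
hole [ 0.4926 -0.1814  0.006 ]
c1 [ 0.5153 -0.128   0.006 ]
c2 [ 0.4553 -0.1361  0.006 ]
f1 [ 0.5275 -0.2199  0.046 ]
f2 [ 0.5287 -0.2282  0.046 ]
f3 [ 0.4684 -0.2275  0.046 ]
f4 [ 0.4694 -0.2348  0.046 ]
pos [ 0.4605 -0.2833  0.2139] hd 0.1327 clk 1.75 F [ 0.3  0.  -0.3] w 0.0726 tilt [-0. -0.]
shift [ 0.896 -1.045  3.378] turn_z 0.031
```

```bash
python3 -m jog '[[0.2,[0.45,-0.5,0],[0,0,0]],[0.2,[0.45,-0.5,0],[0,0,0]],[0.2,[0,0,0.9],[0,0,0]],[0.2,[0,0,0.9],[0,0,0]],[0.2,[0,0,0.8],[0,0,0]],[0.2,[0,0,0.6],[0,0,0]],[0.2,[0,0,0],[0,0,0]],[0.2,[0,0,0],[0,0,0]]]' 30
python3 -c "
from h import *
to(.4985,-.2275,.012,.13)"
```

```text
clock: 2.55
eef_pos: [0.4987, -0.2281, 0.0543]
tool_rot: [-3.135, -0.206, 0.001]
wrist_force: [1.1, -0.5, 0.4]
width: 0.0728
grasp_force: 0.0
pos [ 0.4987 -0.2281  0.0543] hd 0.1312 clk 2.55 F [ 1.1 -0.5  0.4] w 0.0728 tilt [-0.001  0.   ]
shift [-0.001 -0.012  0.847] turn_z 0.013
```

Grasp, then lift.

```bash
python3 -m jog '[[0.2,[0,0,0.5],[0,0,0]],[0.2,[0,0,0.35],[0,0,0]],[1,[0,0,0],[0,0,0]],[1,[0,0,0],[0,0,0]],[1,[0,0,0],[0,0,0]],[1,[0,0,0],[0,0,0]],[1,[0,0,0],[0,0,0]],[1,[0,0,0],[0,0,0]]]' 45
python3 -m jog '[[1,[0,0,0],[0,0,0]],[1,[0,0,-0.2],[0,0,0]],[1,[0,0,-0.5],[0,0,0]],[1,[0,0,-0.6],[0,0,0]],[1,[0,0,-0.6],[0,0,0]],[1,[0,0,-0.3],[0,0,0]],[1,[0,0,0],[0,0,0]]]' 45
python3 -c "
from h import *
to(.506,.104,.1,.0167)"
```

```text
clock: 3.35
eef_pos: [0.499, -0.2273, 0.0118]
tool_rot: [3.135, 0.207, 0.001]
wrist_force: [0.4, 0.1, -1.2]
width: 0.0279
grasp_force: 0.0
clock: 4.05
eef_pos: [0.4998, -0.2277, 0.1234]
tool_rot: [3.133, 0.207, 0.005]
wrist_force: [0.6, 0.2, -3.2]
width: 0.0073
grasp_force: 45.0
pos [ 0.4998 -0.2277  0.1234] hd 0.1321 clk 4.05 F [ 0.6  0.2 -3.2] w 0.0073 tilt [ 0.003 -0.002]
shift [ 0.996 -6.561  0.458] turn_z 1.323
```

```bash
python3 -m jog '[[1,[0,0,0],[0,0,0.7]],[1,[0,0,0],[0,0,0.62]],[1,[0,-0.4,0],[0,0,0]],[1,[0.04,-0.75,0],[0,0,0]],[1,[0.04,-0.75,0],[0,0,0]],[1,[0.04,-0.75,0],[0,0,0]],[1,[0.04,-0.75,0],[0,0,0]],[1,[0.04,-0.75,0],[0,0,0]]]'
python3 -m jog '[[1,[0.03,-0.75,0],[0,0,0]],[1,[0,-0.75,0],[0,0,0]],[1,[0,-0.75,0],[0,0,0]],[1,[0,-0.2,0],[0,0,0]],[1,[0,0,0],[0,0,0]],[1,[0,0,0],[0,0,0]]]'
python3 - <<'E'
from h import *
to(.506,.104,.06,.0167)
s=status.read_state();im=cams.grab_frame('wrist');save(im,'pics/w2.png',k=1.42)
im2=cams.grab_frame('top');save(im2,'pics/t2.png',(170,165,370,305),4)
import pickle;pickle.dump((s,im),open('w2.pkl','wb'))
E
```

```text
clock: 4.85
eef_pos: [0.5042, -0.0181, 0.12]
tool_rot: [-3.141, -0.026, 0.003]
wrist_force: [0.1, -0.3, -3.3]
width: 0.0077
grasp_force: 45.0
clock: 5.45
eef_pos: [0.5042, 0.1023, 0.1206]
tool_rot: [3.141, 0.027, -0.002]
wrist_force: [0.8, -0.6, -3.1]
width: 0.0077
grasp_force: 45.0
pos [0.5042 0.1023 0.1206] hd 0.0172 clk 5.45 F [ 0.8 -0.6 -3.1] w 0.0077 tilt [-0.001 -0.   ]
shift [ 0.039 -0.033  1.211] turn_z 0.006
```

View pics/w2.png

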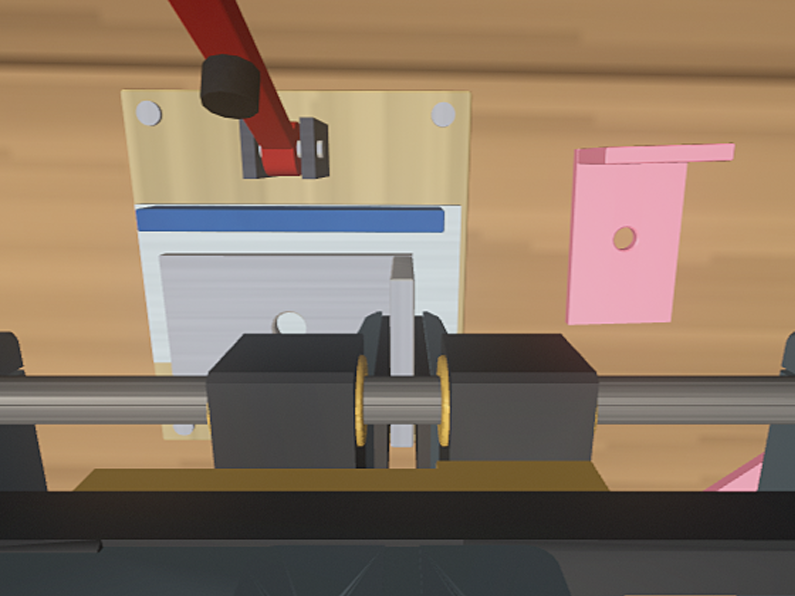

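The wrist picture shows the held plate's far edge at y≈254 (x 160–390) and its hole at (290,324). The fence band is y≈209–232, x 137–444, and the cheeks are at (286,150).

```bash
python3 - <<'E'
from h import *
import pickle
s,im=pickle.load(open('w2.pkl','rb'));KT=cam('wrist',s)
print('cam',np.linalg.inv(KT[1])[:3,3])
def w(x,y,z): return px2w(KT,(x/1.42,y/1.42),z).round(4)
for n,p in dict(hole=(290,324,.115),e1=(160,254,.115),e2=(390,254,.115),fbackL=(137,209,.044),fbackR=(444,209,.044),ffL=(137,232,.044),ffR=(444,232,.044),b1=(122,91,.016),b2=(471,91,.016)).items(): print(n,w(*p))
a=.0167;c=np.array([.5051,.1569,0]);Rm=R.from_rotvec([0,0,a]).as_matrix()
for q in [(31,-75,44),(31,75,44),(31,-75,24),(42,-75,44),(42,75,44)]: print(q,(w2px(KT,c+Rm@np.array(q)/1000)*1.42).round(1))
E
```

```text
cam [0.57144858 0.10249937 0.29134294]
hole [0.5131 0.142  0.115 ]
e1 [0.5381 0.1868 0.115 ]
e2 [0.5395 0.1059 0.115 ]
fbackL [0.5466 0.2297 0.044 ]
fbackR [0.5492 0.0815 0.044 ]
ffL [0.5354 0.2309 0.044 ]
ffR [0.538  0.0811 0.044 ]
b1 [0.6033 0.2451 0.016 ]
b2 [0.6064 0.0676 0.016 ]
(31, -75, 44) [441.2 233.4]
(31, 75, 44) [134.1 233.1]
(31, -75, 24) [438.3 228.1]
(42, -75, 44) [441.7 210.7]
(42, 75, 44) [131.1 210.5]
```

View pics/t2.png

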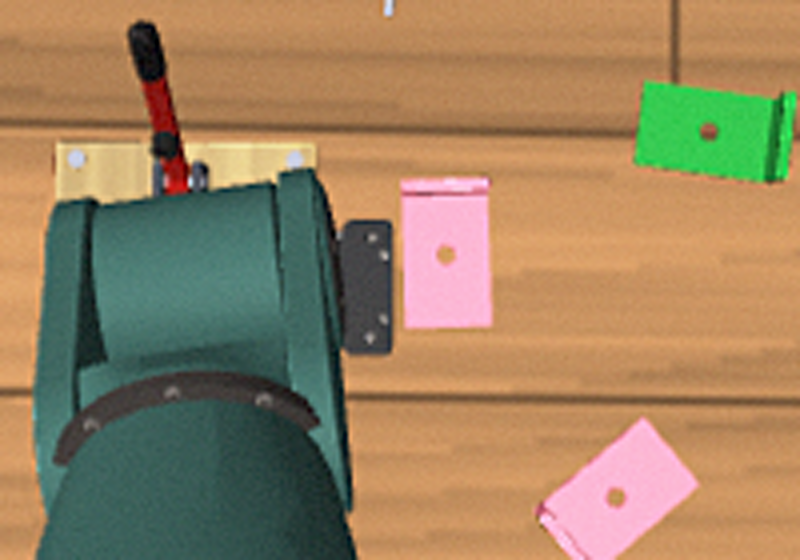

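The bracket is held at its flange top, since the lift began while the fingers were still closing. That puts the underside about 36 mm below the TCP. The hold is firm (45 N, weight about 3.2 N). I'll lower it below the fence top and feel for the fence.

```bash
python3 -m jog '[[1,[0,0,0.4],[0,0,0]],[1,[0,0,0.4],[0,0,0]],[1,[0,0,0.13],[0,0,0]],[1,[0,0,0],[0,0,0]],[1,[0,0,0],[0,0,0]]]' 55
python3 -m jog '[[1,[0.03,0,0],[0,0,0]],[1,[0.03,0,0],[0,0,0]],[1,[0,0,0],[0,0,0]]]'
python3 -m jog '[[1,[0.02,0,0],[0,0,0]],[1,[0.02,0,0],[0,0,0]],[1,[0,0,0],[0,0,0]]]'
```

```text
clock: 6.05
eef_pos: [0.5052, 0.1026, 0.0755]
tool_rot: [-3.141, -0.026, -0.001]
wrist_force: [0.7, -0.0, -3.4]
width: 0.0078
grasp_force: 55.0
clock: 6.35
eef_pos: [0.5085, 0.103, 0.0756]
tool_rot: [-3.141, -0.027, -0.002]
wrist_force: [0.3, -1.6, 2.5]
width: 0.0077
grasp_force: 55.0
clock: 6.65
eef_pos: [0.5101, 0.1031, 0.0756]
tool_rot: [-3.141, -0.027, -0.001]
wrist_force: [-4.3, -0.8, 7.2]
width: 0.0075
grasp_force: 55.0
```

```bash
python3 - <<'E'
from h import *
s=status.read_state();im=cams.grab_frame('wrist');print(s['moment'],s['wrist_force'])
save(im,'pics/w3.png',(70,60,350,270),2.8)
E
```

```text
[0.03878676 0.50165718 0.10271562] [-4.30455901 -0.82965706  7.20170854]
```

View pics/w3.png

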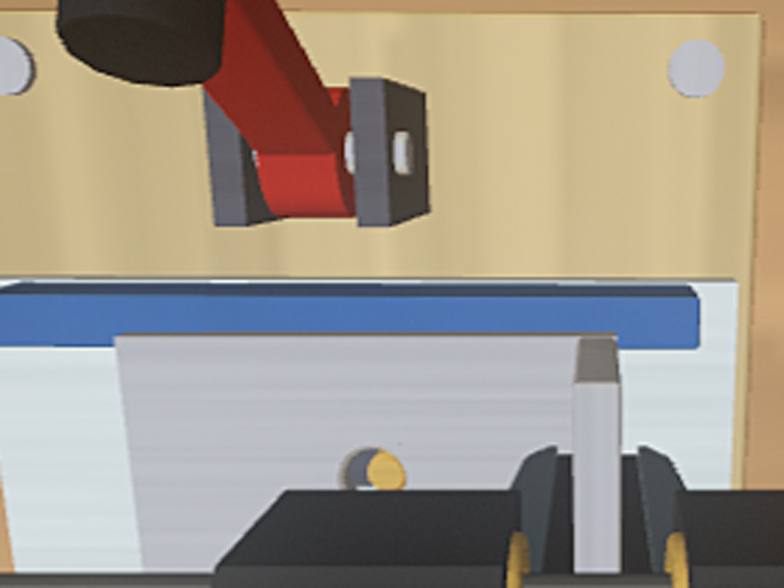

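The plate's far edge (y≈334 in the crop) overlaps the fence top, whose front edge is at y≈348, so the plate is sitting on the fence. The pin shows through the hole at (387,470), with the hole's centre at about x 372 and its left rim at 342.

```bash
python3 - <<'E'
from h import *
s=status.read_state();KT=cam('wrist',s)
def w(x,y,z): return px2w(KT,(x/2.8+70-.3,y/2.8+60-.3),z).round(4)
for n,p in dict(eL=(115,335,.05),eR=(575,335,.05),ffr=(695,348,.044),holeL=(342,470,.05),holeR=(406,470,.05),holetop=(373,447,.05),pin=(387,465,.032),pinR=(403,470,.032)).items(): print(n,w(*p))
print(s['eef_pos'])
for dy in (.046,): 
  h=s['eef_pos']+np.array([-.0008,dy,0])
  for z in (.05,.044): print((( w2px(KT,[h[0],h[1],z])-[70,60])*2.8))
E
```

```text
eL [0.54   0.1983 0.05  ]
eR [0.5416 0.1069 0.05  ]
ffr [0.5382 0.0823 0.044 ]
holeL [0.5126 0.1545 0.05  ]
holeR [0.5129 0.1413 0.05  ]
holetop [0.5177 0.1479 0.05  ]
pin [0.5081 0.149  0.032 ]
pinR [0.507  0.1455 0.032 ]
[0.5100946  0.10312582 0.07555832]
[367.8142695 485.0069093]
[374.0546571  475.86375722]
```

```bash
python3 -m jog '[[1,[0,0,-0.04],[0,0,0]],[1,[-0.1,-0.03,0],[0,0,0]],[1,[0,0,0],[0,0,0]],[1,[0,0,0.1],[0,0,0]],[1,[0,0,0.12],[0,0,0]],[1,[0,0,0],[0,0,0]]]'
python3 -m jog '[[1,[0,0,0.04],[0,0,0]],[1,[0,0,0.03],[0,0,0]],[1,[0,0,0],[0,0,0]]]'
```

```text
clock: 7.3
eef_pos: [0.5041, 0.1043, 0.0649]
tool_rot: [3.141, 0.026, -0.002]
wrist_force: [0.2, -0.1, -2.2]
width: 0.0074
grasp_force: 55.0
clock: 7.6
eef_pos: [0.5047, 0.1044, 0.0623]
tool_rot: [3.141, 0.027, -0.0]
wrist_force: [-0.0, -0.7, -3.2]
width: 0.0078
grasp_force: 55.0
```

```bash
python3 -m jog '[[1,[0,0,0.03],[0,0,0]],[1,[0,0,0.03],[0,0,0]],[1,[0,0,0],[0,0,0]]]'
python3 -m jog '[[1,[0,0,0.03],[0,0,0]],[1,[0,0,0.03],[0,0,0]],[1,[0,0,0],[0,0,0]]]'
```

```text
clock: 7.9
eef_pos: [0.5046, 0.1044, 0.0593]
tool_rot: [3.141, 0.027, -0.0]
wrist_force: [-0.4, 0.5, -3.0]
width: 0.0072
grasp_force: 55.0
clock: 8.2
eef_pos: [0.5046, 0.1044, 0.0562]
tool_rot: [3.141, 0.026, -0.0]
wrist_force: [-1.0, 0.6, -3.5]
width: 0.0077
grasp_force: 55.0
```

Well past the pin top with no contact, so I expect the bed at about 0.0555.

```bash
python3 -m jog '[[1,[0,0,0.02],[0,0,0]],[1,[0,0,0.02],[0,0,0]],[1,[0,0,0],[0,0,0]]]'
python3 -c "
from workcell import status
print(status.read_state()['moment'])"
```

```text
clock: 8.5
eef_pos: [0.505, 0.1044, 0.0557]
tool_rot: [3.141, 0.027, -0.001]
wrist_force: [-11.4, -2.7, 29.9]
width: 0.0078
grasp_force: 55.0
[-0.46659395  2.18415584 -0.01292292]
```

The bed is met where a seated plate should be. I'll relieve the pressure, test for pin capture along the fence, then release.

```bash
python3 -m jog '[[1,[0,0,-0.03],[0,0,0]],[1,[0,-0.04,0],[0,0,0]],[1,[0,-0.04,0],[0,0,0]],[1,[0,0,0],[0,0,0]]]'
python3 -m jog '[[1,[0,0.08,0],[0,0,0]],[1,[0,0,0],[0,0,0]],[0.6,[0,0,0],[0,0,0]],[0.6,[0,0,0],[0,0,0]],[0.6,[0,0,0],[0,0,0]],[0.6,[0,0,0],[0,0,0]],[0.6,[0,0,0],[0,0,0]]]'
python3 -m jog '[[0.6,[0,0,-0.4],[0,0,0]],[0.6,[0,0,-0.8],[0,0,0]],[0.6,[0,0,-0.8],[0,0,0]],[0.6,[0,0,-0.8],[0,0,0]],[0.6,[-0.5,0,0],[0,0,0]],[0.6,[-0.5,0,0],[0,0,0]],[0.6,[0,0,0],[0,0,0]],[0.6,[0,0,0],[0,0,0]]]'
python3 - <<'E'
from h import *
import pickle
s=status.read_state();im=cams.grab_frame('wrist');pickle.dump((s,im),open('w4.pkl','wb'))
to(.65,.158,.3,.0167)
save(im,'pics/w4.png',k=1.42)
E
```

```text
clock: 8.9
eef_pos: [0.505, 0.1064, 0.0563]
tool_rot: [3.138, 0.029, -0.0]
wrist_force: [-0.2, -33.1, 11.3]
width: 0.0075
grasp_force: 55.0
clock: 9.6
eef_pos: [0.5047, 0.1045, 0.0559]
tool_rot: [-3.141, -0.027, 0.0]
wrist_force: [-1.2, 0.5, 0.4]
width: 0.0366
grasp_force: 0.0
clock: 10.4
eef_pos: [0.4549, 0.1037, 0.1962]
tool_rot: [-3.141, -0.027, -0.001]
wrist_force: [0.6, -0.2, 1.0]
width: 0.0368
grasp_force: 0.0
pos [0.4553 0.1036 0.1961] hd 0.017 clk 10.45 F [-0.2 -0.   0.7] w 0.0361 tilt [0.001 0.   ]
shift [ 3.913 -1.021 -2.074] turn_z 0.003
```

View pics/w4.png

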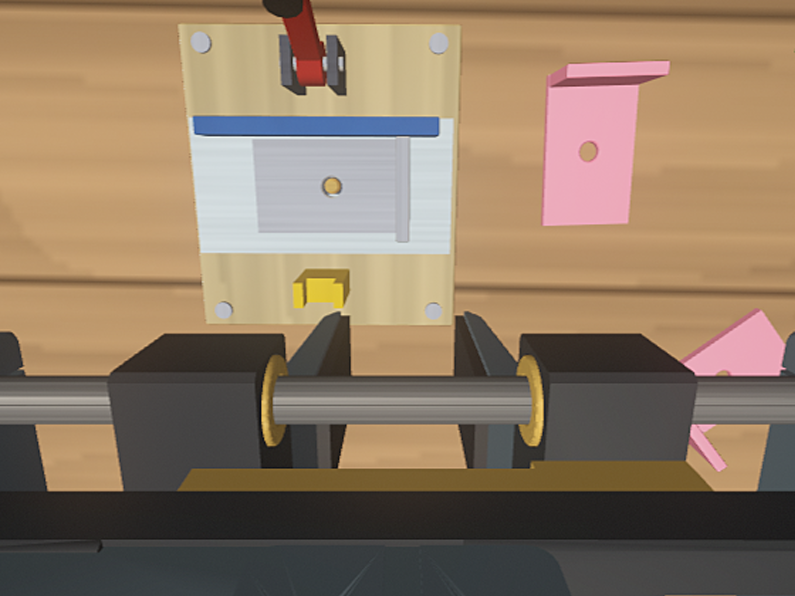

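The pin sits centred in the hole at (332,186) and the plate is parallel and close to the fence. The test push met 33 N, so it is captured and seated. Next is the bar.

```bash
python3 -m jog '[[0.4,[0,0,-0.8],[0,0,0]],[0.4,[0,-0.1,-0.8],[0,0,0]],[0.4,[0.6,-0.2,-0.48],[0,0,0]],[0.4,[0.8,-0.2,0],[0,0,0]],[0.4,[0.8,-0.2,0],[0,0,0]],[0.4,[0.8,-0.2,0],[0,0,0]],[0.4,[0.8,-0.14,0],[0,0,0]],[0.4,[0.25,0,0],[0,0,0]]]' 12
python3 -m jog '[[0.4,[0,0,0],[0,0,0]],[0.4,[0,0,0],[0,0,0]]]'
python3 - <<'E'
from h import *
to(.657,.159,.172,.0167)
im=cams.grab_frame('scene');save(im,'pics/s2.png',(200,90,400,240),4)
KT=cam('scene')
for p in ((.5755,.1574,.051),(.6573,.1587,.191),(.671,.159,.214),status.read_state()['eef_pos']): print(((w2px(KT,p)-[200,90])*4).round())
E
```

```text
clock: 11.25
eef_pos: [0.6599, 0.1596, 0.2989]
tool_rot: [-3.141, -0.027, -0.0]
wrist_force: [-1.2, -0.7, -1.0]
width: 0.0549
grasp_force: 0.0
clock: 11.45
eef_pos: [0.6558, 0.1587, 0.2993]
tool_rot: [3.141, 0.026, -0.002]
wrist_force: [-0.6, 0.0, 0.1]
width: 0.055
grasp_force: 0.0
pos [0.6558 0.1587 0.2993] hd 0.0166 clk 11.45 F [-0.6  0.   0.1] w 0.055 tilt [-0.001 -0.   ]
shift [ 0.026 -0.006  2.546] turn_z -0.001
[414. 346.]
[530. 254.]
[552. 236.]
[552. 115.]
```

View pics/s2.png

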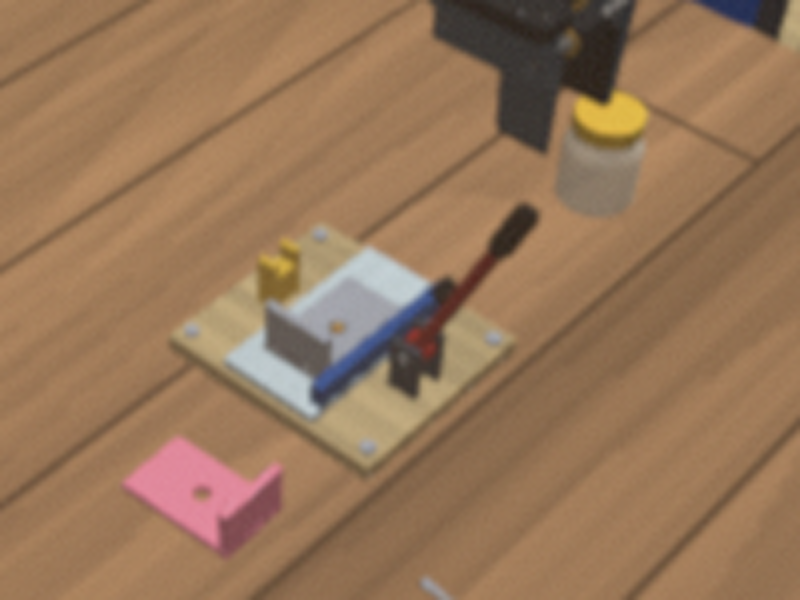

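The handle's middle is at (514,231) and its tip at (528,207), while a 2.1 rad bar would put them at (530,254) and (552,236). The bar is therefore not fully open, so I'll fit its angle.

```bash
python3 - <<'E'
from h import *
KS=cam('scene');KT=cam('top')
print(((w2px(KS,(.5755,.1574,.051))-[200,90])*4).round())
for a in np.arange(1.5,2.2,.1):
  f=lambda r:np.array([.5755-r*np.cos(a),.1574-r*np.cos(a)*.0167,.051+r*np.sin(a)])
  print(a.round(2),*[((w2px(KS,f(r))-[200,90])*4).round() for r in(.162,.189)],*[((w2px(KT,f(r))-[170,165])*4).round() for r in (.162,.189)],f(.162).round(4))
E
```

```text
[414. 346.]
1.5 [419. 165.] [420. 131.] [141. 177.] [133. 177.] [0.564  0.1572 0.2126]
1.6 [439. 175.] [443. 142.] [141. 149.] [134. 143.] [0.5802 0.1575 0.2129]
1.7 [458. 187.] [467. 157.] [142. 121.] [135. 110.] [0.5964 0.1577 0.2116]
1.8 [477. 202.] [489. 174.] [143.  95.] [136.  78.] [0.6123 0.158  0.2088]
1.9 [496. 218.] [511. 193.] [145.  69.] [138.  47.] [0.6279 0.1583 0.2043]
2.0 [513. 235.] [533. 214.] [147.  45.] [141.  19.] [0.6429 0.1585 0.1983]
2.1 [530. 254.] [552. 236.] [149.  23.] [143.  -7.] [0.6573 0.1588 0.1908]
2.2 [545. 274.] [571. 260.] [152.   3.] [146. -31.] [0.6708 0.159  0.182 ]
```

```bash
python3 -m jog '[[0.4,[-0.32,0,0],[0,0,0]],[0.4,[0,0,0.7],[0,0,0]],[0.4,[0,0,0.7],[0,0,0]],[0.4,[0,0,0.6],[0,0,0]],[0.4,[0,0,0.37],[0,0,0]],[1,[0,0,0],[0,0,0]],[1,[0,0,0],[0,0,0]],[1,[0,0,0],[0,0,0]]]' 8
python3 -m jog '[[1,[0,0,0],[0,0,0]],[1,[0,0,0],[0,0,0]],[1,[0,0,0],[0,0,0]]]'
python3 - <<'E'
from h import *
s=status.read_state();p=s['eef_pos'];print(p,s['width'],s['grasp_force'],s['wrist_force'])
v=np.array([p[0]-.5755,p[2]+.019-.051]);r=np.hypot(*v);a0=np.arctan2(v[1],-v[0]);print('r,a',r,a0)
a=np.linspace(a0,0,25);X=-r*np.cos(a);Z=r*np.sin(a)
print(np.c_[np.diff(X),-np.diff(Z)].__truediv__(.05).round(2).tolist())
E
```

```text
clock: 12.3
eef_pos: [0.6409, 0.1588, 0.1832]
tool_rot: [-3.141, -0.027, -0.003]
wrist_force: [0.2, -0.6, 0.2]
width: 0.0336
grasp_force: 0.0
clock: 12.6
eef_pos: [0.6409, 0.1588, 0.1823]
tool_rot: [-3.141, -0.027, -0.002]
wrist_force: [1.4, -1.3, 5.1]
width: 0.0179
grasp_force: 8.0
[0.64089684 0.15879486 0.18233381] 0.017890237656794244 8.00020158290863 [ 1.44057663 -1.30565869  5.06976141]
r,a 0.16394206675871867 1.9811155894576316
[[-0.25, -0.1], [-0.26, -0.08], [-0.26, -0.05], [-0.27, -0.03], [-0.27, -0.01], [-0.27, 0.01], [-0.27, 0.03], [-0.26, 0.06], [-0.26, 0.08], [-0.25, 0.1], [-0.24, 0.12], [-0.23, 0.14], [-0.22, 0.16], [-0.21, 0.18], [-0.19, 0.19], [-0.17, 0.21], [-0.16, 0.22], [-0.14, 0.23], [-0.12, 0.24], [-0.1, 0.25], [-0.08, 0.26], [-0.06, 0.26], [-0.03, 0.27], [-0.01, 0.27]]
```

Gripped at 17.9 mm on the 18 mm handle. Now the arc.

```bash
python3 -m jog '[[1,[-0.25,0,-0.1],[0,0,0]],[1,[-0.26,0,-0.08],[0,0,0]],[1,[-0.26,0,-0.05],[0,0,0]],[1,[-0.27,0,-0.03],[0,0,0]],[1,[-0.27,0,-0.01],[0,0,0]],[1,[-0.27,0,0.01],[0,0,0]],[1,[-0.27,0,0.03],[0,0,0]],[1,[-0.26,0,0.06],[0,0,0]]]'
python3 -m jog '[[1,[-0.26,0,0.08],[0,0,0]],[1,[-0.25,0,0.1],[0,0,0]],[1,[-0.24,0,0.12],[0,0,0]],[1,[-0.23,0,0.14],[0,0,0]],[1,[-0.22,0,0.16],[0,0,0]],[1,[-0.21,0,0.18],[0,0,0]],[1,[0,0,0],[0,0,0]]]'
python3 - <<'E'
from h import *
s=status.read_state();p=s['eef_pos'];print(p,s['width'],s['grasp_force'],s['moment'])
v=np.array([p[0]-.5755,p[2]+.019-.051]);r=np.hypot(*v);a0=np.arctan2(v[1],-v[0]);print('r,a',r,a0)
a=np.linspace(a0,0,12);r=.164;X=-r*np.cos(a);Z=r*np.sin(a)
print((np.c_[X[1:],Z[1:]]+[.5755,.032]).round(3).tolist());X[0]=p[0]-.5755;Z[0]=p[2]-.032
print(np.c_[np.diff(X),-np.diff(Z)].__truediv__(.05).round(2).tolist())
E
```

```text
clock: 13.4
eef_pos: [0.5337, 0.1572, 0.1901]
tool_rot: [-3.141, -0.026, -0.001]
wrist_force: [1.6, 6.8, 0.6]
width: 0.0178
grasp_force: 8.0
clock: 14.1
eef_pos: [0.4618, 0.1562, 0.1498]
tool_rot: [-3.141, -0.026, 0.003]
wrist_force: [-1.7, 12.1, 0.4]
width: 0.0174
grasp_force: 8.0
[0.4618401  0.15617937 0.14980829] 0.017393272218980554 8.002643398940563 [2.01752932 0.377931   0.01402719]
r,a 0.16369901091805292 0.803318340072167
[[0.453, 0.141], [0.446, 0.132], [0.439, 0.122], [0.432, 0.112], [0.427, 0.102], [0.422, 0.091], [0.418, 0.079], [0.415, 0.068], [0.413, 0.056], [0.412, 0.044], [0.412, 0.032]]
[[-0.17, 0.17], [-0.15, 0.18], [-0.14, 0.19], [-0.12, 0.2], [-0.11, 0.21], [-0.09, 0.22], [-0.08, 0.23], [-0.06, 0.23], [-0.04, 0.24], [-0.03, 0.24], [-0.01, 0.24]]
```

A sideways force of 12 N shows the bar's plane lies slightly further to +y, so I'll correct that as I go down.

```bash
python3 -m jog '[[1,[-0.17,-0.02,0.17],[0,0,0]],[1,[-0.15,-0.02,0.18],[0,0,0]],[1,[-0.14,0,0.19],[0,0,0]],[1,[-0.12,0,0.2],[0,0,0]],[1,[-0.11,0,0.21],[0,0,0]],[1,[-0.09,0,0.22],[0,0,0]],[1,[0,0,0],[0,0,0]]]'
```

```text
clock: 14.8
eef_pos: [0.4225, 0.156, 0.0907]
tool_rot: [3.14, 0.027, -0.006]
wrist_force: [-4.3, -7.2, -0.5]
width: 0.0179
grasp_force: 8.0
```

```bash
python3 -m jog '[[1,[-0.08,0.015,0.23],[0,0,0]],[1,[-0.06,0,0.23],[0,0,0]],[1,[-0.04,0,0.24],[0,0,0]],[1,[0,0,0],[0,0,0]]]'
python3 -m jog '[[1,[-0.02,0,0.15],[0,0,0]],[1,[0,0,0.12],[0,0,0]],[1,[0,0,0],[0,0,0]]]'
```

```text
clock: 15.2
eef_pos: [0.4149, 0.1558, 0.0561]
tool_rot: [3.141, 0.027, -0.004]
wrist_force: [-3.5, -1.6, -0.8]
width: 0.0175
grasp_force: 8.0
clock: 15.5
eef_pos: [0.4145, 0.1559, 0.0435]
tool_rot: [3.141, 0.027, -0.003]
wrist_force: [-6.0, -2.9, -0.9]
width: 0.0177
grasp_force: 8.0
```

```bash
python3 -m jog '[[1,[-0.04,0,0.1],[0,0,0]],[1,[0,0,0.08],[0,0,0]],[1,[0,0,0],[0,0,0]]]'
python3 -m jog '[[1,[0,0,0.04],[0,0,0]],[1,[0,0,0.04],[0,0,0]],[1,[0,0,0],[0,0,0]]]'
```

```text
clock: 15.8
eef_pos: [0.4136, 0.1559, 0.0351]
tool_rot: [3.141, 0.027, 0.0]
wrist_force: [-0.2, -6.2, -1.5]
width: 0.018
grasp_force: 8.0
clock: 16.1
eef_pos: [0.4135, 0.1559, 0.0312]
tool_rot: [3.141, 0.027, 0.0]
wrist_force: [-1.9, -6.2, -0.7]
width: 0.0176
grasp_force: 8.0
```

```bash
python3 -m jog '[[1,[0,0,0.03],[0,0,0]],[1,[0,0,0.03],[0,0,0]],[1,[0,0,0],[0,0,0]]]' 20
python3 -m jog '[[1,[0,0,0.03],[0,0,0]],[1,[0,0,0.03],[0,0,0]],[1,[0,0,0],[0,0,0]]]'
```

```text
clock: 16.4
eef_pos: [0.4134, 0.1559, 0.0282]
tool_rot: [3.141, 0.027, -0.0]
wrist_force: [-1.4, -6.8, -1.3]
width: 0.0176
grasp_force: 20.0
clock: 16.7
eef_pos: [0.4134, 0.1559, 0.0252]
tool_rot: [3.141, 0.027, -0.0]
wrist_force: [-2.3, -6.6, -0.6]
width: 0.0175
grasp_force: 20.0
```

```bash
python3 -m jog '[[1,[0,0,0.03],[0,0,0]],[1,[0,0,0.03],[0,0,0]],[1,[0,0,0],[0,0,0]]]'
python3 - <<'E'
from h import *
im=cams.grab_frame('scene');save(im,'pics/s3.png',(220,100,360,210),5.6)
KS=cam('scene')
for a in (0,.05,.1): print(a,[((w2px(KS,(.5755-r*np.cos(a),.1574-.0167*r,.051+r*np.sin(a)))-[220,100])*5.6).round().tolist() for r in (0,.11,.189)])
E
```

```text
clock: 17.0
eef_pos: [0.4137, 0.1559, 0.0228]
tool_rot: [3.141, 0.027, 0.0]
wrist_force: [-5.8, -9.0, 18.8]
width: 0.0175
grasp_force: 20.0
0 [[468.0, 429.0], [309.0, 332.0], [203.0, 267.0]]
0.05 [[468.0, 429.0], [310.0, 325.0], [203.0, 254.0]]
0.1 [[468.0, 429.0], [310.0, 318.0], [203.0, 242.0]]
```

View pics/s3.png

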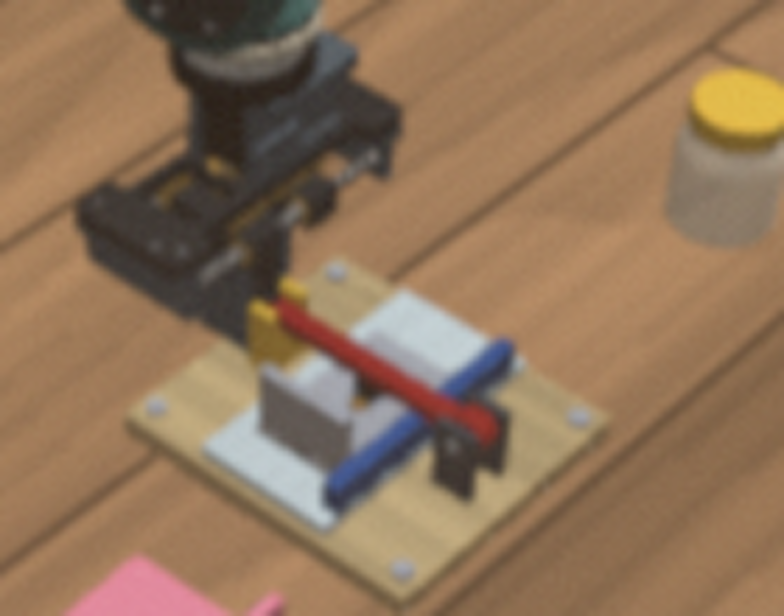

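The bar lies in the yellow fork and the stop was met with about 19 N. I'll release, then check the height by touching the handle's top from above. It should be at z≈0.060.

```bash
python3 -m jog '[[1,[0,0,0.02],[0,0,0]],[1,[0,0,0],[0,0,0]],[1,[0,0,-0.06],[0,0,0]],[0.6,[0,0,0],[0,0,0]],[0.6,[0,0,0],[0,0,0]],[0.6,[0,0,0],[0,0,0]],[0.6,[0,0,-0.5],[0,0,0]],[0.6,[0,0,-0.7],[0,0,0]]]'
python3 -m jog '[[1,[-0.1,0,0],[0,0,0]],[1,[0,0,0],[0,0,0]],[1,[0,0,0],[0,0,0]],[1,[0,0,0],[0,0,0]],[1,[0,0,0],[0,0,0]],[1,[0,0,0.2],[0,0,0]],[1,[0,0,0.04],[0,0,0]],[1,[0,0,0],[0,0,0]]]'
```

```text
clock: 17.85
eef_pos: [0.4123, 0.1558, 0.0835]
tool_rot: [3.141, 0.027, -0.005]
wrist_force: [-0.2, 0.6, -0.8]
width: 0.0363
grasp_force: 0.0
clock: 18.65
eef_pos: [0.4078, 0.1559, 0.0711]
tool_rot: [3.141, 0.026, -0.003]
wrist_force: [0.2, 0.4, -0.7]
width: 0.0005
grasp_force: 0.0
```

```bash
python3 -m jog '[[1,[0,0,0.1],[0,0,0]],[1,[0,0,0.06],[0,0,0]],[1,[0,0,0],[0,0,0]]]'
python3 -m jog '[[1,[0,0,0.03],[0,0,0]],[1,[0,0,0.03],[0,0,0]],[1,[0,0,0],[0,0,0]]]'
```

```text
clock: 18.95
eef_pos: [0.4081, 0.1559, 0.0635]
tool_rot: [3.141, 0.026, -0.001]
wrist_force: [-0.0, 0.2, -1.2]
width: 0.0003
grasp_force: 0.0
clock: 19.25
eef_pos: [0.4083, 0.156, 0.0608]
tool_rot: [3.141, 0.027, -0.0]
wrist_force: [0.0, 0.4, -0.1]
width: 0.0005
grasp_force: 0.0
```

```bash
python3 -m jog '[[1,[0,0,0.02],[0,0,0]],[1,[0,0,0.02],[0,0,0]],[1,[0,0,0],[0,0,0]]]'
```

```text
clock: 19.55
eef_pos: [0.4085, 0.1561, 0.0596]
tool_rot: [3.141, 0.027, -0.0]
wrist_force: [-7.3, -1.6, 23.4]
width: 0.0003
grasp_force: 11.8
```

There is stiff contact at z≈0.060, so the bar is fully down. I'll withdraw and hand in.

```bash
python3 -m jog '[[1,[0,0,-0.5],[0,0,0]],[1,[0,0,-0.9],[0,0,0]],[1,[0,0,-0.9],[0,0,0]],[1,[0,0,-0.9],[0,0,0]],[1,[0,0,0],[0,0,0]],[1,[0,0,0],[0,0,0]],[1,[0,0,0],[0,0,0]]]'
python3 -c "
from workcell import job_done
print(job_done())"
```

```text
clock: 20.25
eef_pos: [0.4077, 0.1558, 0.2179]
tool_rot: [3.141, 0.027, -0.002]
wrist_force: [0.1, 0.4, 0.2]
width: 0.0004
grasp_force: 0.0
the job is handed in; nothing more can be done
None
```

The bracket is seated over the pin along the fence, the hold-down bar is fully down in its catch and released, and the job is handed in at about 20 s; the jar, can and screwdriver were not touched.

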